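# Load a sample cartridge in the cell counter and lock its push-push lift

## Robot

A 6-joint arm with a two-finger parallel gripper is mounted at the origin on the work surface. World frame = base frame: x ahead of the robot, y to its left, z up, the work surface at z = 0. Lengths are in mm, angles in rad, forces in N, time in s.
With the tool pointing down it reaches from about 275 to 750 mm from the base axis. Payload 10.2 kg.
Tool frame: the origin (TCP) lies midway between the tips of the shut fingers; the grasp point (between the pads) lies 19 mm behind it; z points along the fingers, y is the line along which they close (so a half turn about z gives the same grasp; the last joint's range is limited). The gripper opens to 85 mm and grips with 20 to 120 N. Pads are 22 mm wide; open, the fingers measure 114 mm over their backs; the gripper's body (76 mm by 85 mm) begins 54 mm behind the grasp point. The pads swing forward as they close: fully open they stand 13 mm farther back than shut.
Start: joints at [1.04, 0.313, 1.498, -0, 1.331, -0.223], TCP at [159.068, 500.328, 231.294] pointing down, gripper open.
Joint ranges: [-2.94, 2.94], [-0.97, 2.17], [0.19, 2.56], [-1.23, 4.37], [0.02, 3.11], [-2.88, 2.88]. Speed limits (rad/s): [2.39, 2.39, 3.01, 3.14, 3.14, 3.14].

## Interface

Orientations are given as a unit quaternion [w, x, y, z].
In Python, from rig import ctrl gives the robot as it stands.
- The arm moves only by the tool send_rows, never from a script. Its argument "targets" is a list of rows, each an object with "offset": the shift along the world's x, y, z in cm, a list of three; "spin": the turn about the world's z in rad. A call has 1 to 8 rows; each row is the pose to reach, as a shift and turn from the pose commanded when the call began; what a row does not reach only later rows make up. A row lasts 1/12 s, in which the tool goes at most 41.7 mm and 7.16 degrees, less where a joint would pass 70% of its speed; a pose out of reach is approached as far as the arm can. A call with a gripper value outside its range is refused whole. "grip" is the opening, from 0 (shut) to 1 (fully open), set as the call begins (left out, the last holds). The fingers move at their own pace and stop on an object; "squeeze" is the grip in N (left out, the last holds). Time passes only in rows, so rows that repeat a pose let the fingers close. It gives the time, the measured TCP pose, the force, the opening and the grip force at its end, in the units of the state.
- ctrl.sense(): the state, without advancing time (a new reading comes with each control period).
- ctrl.capture(name): name is "scene" or "top"; returns (picture, depth): 384x512x3 uint8, red, green, blue; 384x512 float32, mm along the optical axis (not along the pixel's ray), 0 where there is no reading.
- ctrl.calibration(name): a dict with "fx", "fy", "cx", "cy" (pixels), "view" (4x4, takes a point from world to camera coordinates). Camera axes: x right, y down, z forward; pixel columns grow to the right and rows downward; lengths in mm; the calibration is good to about 2 mm. A picture is of the moment at which its call begins. calibration takes no time and is no camera call.
- ctrl.finish_job(): hands the job in; it is judged then, once.
Trained networks look in the newest picture that a camera, given by its name, has taken for a name from the list of things; names that differ only in an ending like _2 or _b are one class to them, and where a whole thing is asked for, a point or a joint stands for the part that bears it (a point fixed in the world has none). Each returns a list of dicts, best first, with "conf" (0 to 1); they miss things now and then, are a little off and sometimes report something else, mostly with a low value. They report only what shows in the picture. A call takes as long as a camera call. They do not tell look-alikes from the thing itself.
- ctrl.search_frame(camera, query): "box" ([left, top, right, bottom] in pixels, round what is visible of it).
- ctrl.place_of(camera, query): "uv" ([column, row] in pixels: a listed point, or the origin of a listed thing).
The state is a dict: "time_s": time; "joints": joint angles; "dq": joint speeds; "tau": joint torques, N m; "eef_pos": TCP position; "ee_rot": TCP orientation; "force": force on the tool from outside, world axes, zero at the start; "wrist_torque": the same for the moment, N m; "grip_width": opening from 0.0 (shut) to 1.0 (fully open); "grip_force": force on a finger pad.
Only numpy, scipy, OpenCV 4.12 (cv2) and the standard library are available. Lean on these libraries where they do the work, as an engineer would, in place of code of your own. Each camera call takes 0.05 s, during which the arm holds its last target. There are 200 camera calls.

## Task

Press the cell counter's lift gently until its catch lets go and it rises, then stand the blue cartridge upright and fully home in the lift's nest, and press the lift down again until it stays locked down. The catch needs a firm but gentle push (never more than 25 N). Leave the yellow cartridge, the bottle and the cup where they are.

Things in the scene. Friction and masses are not known exactly. Their poses are not given: they have to be found in the camera images.
- reader: Cell counter: white box fixed to the bench, 150 (x) by 190 (y) by 105 mm high; the lift stands in a 68 by 134 mm opening in its top; dark display on the +x rim. Origin: centre of its underside. The lift (grey deck, 62 by 128 mm) slides straight up and down on a spring (4 N at the top, 9 N at the bottom) and a push-push catch. It starts locked and empty. Every full press changes its state.
- lift (a joint): How far the lift is down (m). 0: fully up, deck top 127 mm above the bench. Locked: 0.019 to 0.023 by unit, deck about flush with the box. The catch changes over only just before a firm stop 10 to 23 mm below the locked height, different each time, so feel for it slowly: 11 to 16 N will do, over 25 N does damage. A short press changes nothing. Let up, it then rises to 0 or settles locked.
- pad (a point): Round red press pad on the lift, 28 mm across, 28 mm above the deck, 73 mm from the nest's centre towards the box's -y: the place to press with closed fingers. This point: centre of the pad's top; axes as the cell counter's. It moves with the lift.
- nest (a point): The lift's nest: rectangular socket of black walls, inside 54 (x) by 34 (y) mm, walls 10 mm high, 3 mm thick, with a flared mouth up to 13 mm high. This point: centre of the nest's floor (the deck's top); axes as the cell counter's, x along the nest's long side. It moves with the lift.
- blue_cart: Blue sample cartridge, loose, standing on the bench, 60 to 110 g: white foot block 50 (x) by 30 (y) by 28 mm high with a blue band, on it a blue grip rib 36 (x) by 14 (y) mm, from 28 to 54 mm above the underside. Origin: centre of its underside; z up. It fits the nest with its x along the nest's x, either way round.
- yellow_cart: Yellow sample cartridge of the same size and shape, loose on the bench. Leave it alone.
- bottle: Reagent bottle with a blue cap, 68 mm across, 140 mm high, loose, standing on the bench. Origin: centre of its underside. Leave it alone.
- cup: White plastic cup, 72 mm across, 60 mm high, loose, standing on the bench. Origin: centre of its underside. Leave it alone.
There are look-alikes about, which are no part of the job. Leave any green look-alike of the blue_cart alone. Leave any green look-alike of the reader alone.

How it is judged:
By the outcome, as a careful person would: the job done as asked, in the order asked, and still so for the second after the job is handed in, with the robot touching nothing.
It also fails if it takes over 67 s, if anything falls off the work surface, if the arm or the gripper's body presses on something with over 40 N, if the wrist force passes 120 N, or if a joint passes its speed limit or range.

## Working session

There is one attempt and no reset: what is moved stays moved. The work goes in short steps, Python scripts to look and compute and a tool call to move; the robot and the scene stay as the last step left them, time stands still between calls to the robot, and variables do not carry over. Pictures are saved under pics/ and viewed, at most 10 in all, crops included, and the job is handed in when it is done.

Besides the shell and the picture viewer there is one more tool, called after "Call:" as name(argument=value, ...), one argument or row to a line, values as JSON. send_rows: Moves the arm, as the interface text tells. Its arguments: {"type":"object","properties":{"targets":{"type":"array"},"grip":{"type":"number"},"squeeze":{"type":"number"}},"required":["targets"]}

```bash
mkdir -p pics
cat > h.py <<'E'
import numpy as np, cv2
from rig import ctrl
def save(n,p,s=1,box=None):
    if box: p=p[box[1]:box[3],box[0]:box[2]]
    cv2.imwrite('pics/'+n+'.png',cv2.cvtColor(cv2.resize(p,None,fx=s,fy=s,interpolation=cv2.INTER_CUBIC),cv2.COLOR_RGB2BGR))
def ray(c,uv):
    k=ctrl.calibration(c);V=np.array(k['view']);R=V[:3,:3];t=V[:3,3]
    d=np.array([(uv[0]-k['cx'])/k['fx'],(uv[1]-k['cy'])/k['fy'],1.])
    return -R.T@t,R.T@d
def atz(c,uv,z):
    o,d=ray(c,uv);return o+d*(z-o[2])/d[2]
def cloud(c,dep):
    k=ctrl.calibration(c);V=np.array(k['view']);v,u=np.mgrid[:384,:512]
    P=np.stack([(u-k['cx'])/k['fx']*dep,(v-k['cy'])/k['fy']*dep,dep],-1)
    return (P-V[:3,3])@V[:3,:3]
E
python3 - <<'E'
from h import *
ims=[]
for c in ('top','scene'):
    p,d=ctrl.capture(c); ims.append(p); np.savez(c+'.npz',p=p,d=d)
    for q in ('reader','pad','nest','blue_cart','yellow_cart','bottle','cup'):
        print(c,q,[(np.round(r['uv']).tolist(),round(r['conf'],2)) for r in ctrl.place_of(c,q)][:4])
save('a',ims[0],1.5); save('b',ims[1],1.5)
s=ctrl.sense();print(s['time_s'],s['eef_pos'],s['ee_rot'],s['grip_width'])
print(ray('top',(256,192)))
E
```

```text
top reader [([184.0, 138.0], 0.89), ([181.0, 218.0], 0.87)]
top pad [([190.0, 219.0], 0.88), ([342.0, 186.0], 0.71), ([192.0, 122.0], 0.7)]
top nest [([166.0, 215.0], 0.79), ([162.0, 124.0], 0.74)]
top blue_cart [([277.0, 236.0], 0.76), ([286.0, 271.0], 0.53), ([330.0, 245.0], 0.26)]
top yellow_cart [([190.0, 216.0], 0.7), ([333.0, 246.0], 0.68)]
top bottle [([287.0, 164.0], 0.93), ([284.0, 270.0], 0.68)]
top cup [([341.0, 186.0], 0.88)]
scene reader [([363.0, 229.0], 0.78), ([295.0, 187.0], 0.59)]
scene pad [([286.0, 154.0], 0.77), ([355.0, 194.0], 0.63)]
scene nest [([377.0, 187.0], 0.76), ([306.0, 154.0], 0.65)]
scene blue_cart [([215.0, 222.0], 0.77), ([161.0, 244.0], 0.64), ([188.0, 211.0], 0.63)]
scene yellow_cart [([164.0, 245.0], 0.83)]
scene bottle [([253.0, 276.0], 0.92)]
scene cup [([184.0, 292.0], 0.57)]
0.8 [159.07581397 500.33842246 231.30478099] [2.26055716e-06 1.53316658e-01 9.88177111e-01 2.49849278e-05] 1.0026202764502807
(array([ 431.04222021,  -48.83881405, 1226.13643937]), array([ 0.18130109,  0.00434808, -0.98353595]))
```

View pics/a.png

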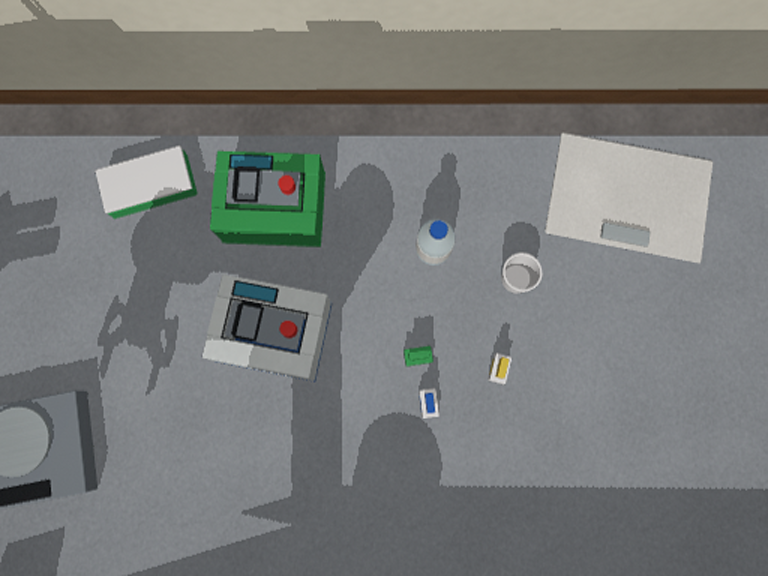

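View pics/b.png

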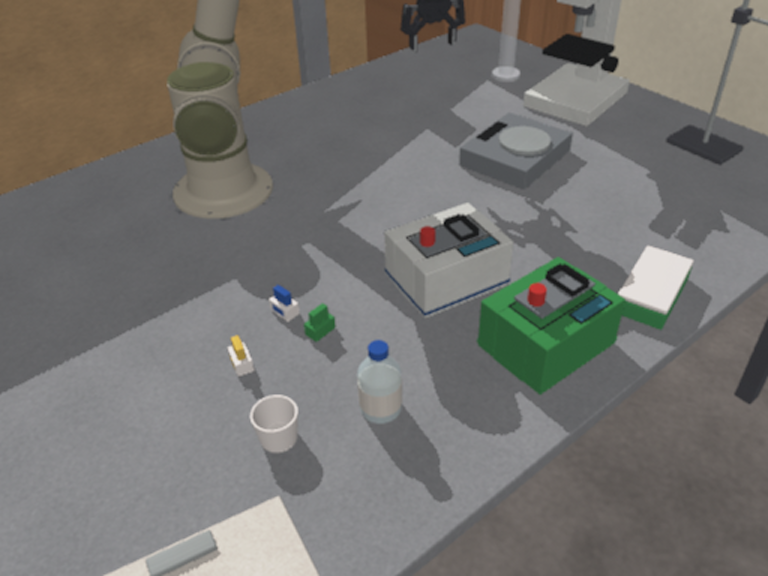

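Top view: the white reader is at (181,218) and its green look-alike at (184,138). Cartridge candidates are blue/white (286,270), green (278,236) and yellow (333,246). The blue rib on a white foot at (286,270) fits blue_cart, and the white box fits reader. I'll measure and confirm both in a crop.

Run:
```python
from h import *
z=np.load('top.npz');p,d=z['p'],z['d'];P=cloud('top',d)
a=cv2.resize(p[175:290,130:300],None,fx=4.5,fy=4.5,interpolation=cv2.INTER_CUBIC);save('c',a)
hsv=cv2.cvtColor(p,cv2.COLOR_RGB2HSV).astype(int);H,S,Vv=hsv[...,0],hsv[...,1],hsv[...,2]
v,u=np.mgrid[:384,:512]
def rep(n,m,zz):
    uv=np.stack([u[m],v[m]],-1);W=np.array([atz('top',q,zz) for q in uv])
    r=cv2.minAreaRect(W[:,:2].astype(np.float32));print(n,m.sum(),uv.mean(0).round(1),W.mean(0).round(1),'rect',np.round(r[0],1),np.round(r[1],1),round(r[2],1),'depthz',np.round(np.percentile(P[...,2][m],[10,50,90]),1), P[m].mean(0).round(1))
roi=lambda l,t,r,b:(u>=l)&(u<=r)&(v>=t)&(v<=b)
blue=roi(270,252,300,285)&(abs(H-112)<14)&(S>120)
rep('rib',blue,54)
foot=roi(274,252,298,285)&(P[...,2]>15);rep('cart',foot,40)
red=roi(135,180,225,255)&((H<8)|(H>172))&(S>150);rep('pad',red,133)
box=roi(125,175,225,258)&(P[...,2]>92)&(P[...,2]<115);rep('box',box,105)
nb=roi(145,190,180,235)&(Vv<55);rep('nestdark',nb,115)
disp=roi(145,180,195,205)&(H>90)&(H<105)&(S>130);rep('disp',disp,105)
for q in('pad','nest'):
  for r in ctrl.place_of('top',q): print(q,r, atz('top',r['uv'],{'pad':133,'nest':105}[q]).round(1))
deck=roi(182,222,200,234)&(Vv>60)&(S<60);print('deck z',np.median(P[...,2][deck]))
z=np.load('scene.npz');P2=cloud('scene',z['d']);p2=z['p'];h=cv2.cvtColor(p2,cv2.COLOR_RGB2HSV).astype(int)
m=roi(180,188,200,203)&(abs(h[...,0]-112)<14)&(h[...,1]>150);print('scene blue',P2[m].mean(0),np.percentile(P2[m],[5,95],axis=0).round(1))
m=roi(270,145,295,165)&((h[...,0]<8)|(h[...,0]>172))&(h[...,1]>150);print('scene red',np.percentile(P2[m],[2,50,98],axis=0).round(1))
```

```text
rib 63 [286.3 268.1] [ 442.4 -125.1   54. ] rect [ 442.4 -124.7] [32.2 13.2] 6.7 depthz [52.9 55.2 57.9] [ 442.4 -125.    55.2]
cart 216 [285.6 268.9] [ 440.3 -124.3   40. ] rect [ 433.3 -131.9] [53.8 66.7] 86.7 depthz [26.5 31.  56.8] [ 440.6 -122.4   65.8]
pad 97 [191.9 219. ] [562.2 118.1 133. ] rect [562.2 117.8] [25.7 25.4] 1.8 depthz [130.4 134.9 138.2] [562.  117.8 134.7]Traceback (most recent call last):
  File "<stdin>", line 14, in <module>
  File "<stdin>", line 7, in rep
  File "h.py", line 11, in atz
    o,d=ray(c,uv);return o+d*(z-o[2])/d[2]
        ~~~^^^^^^
  File "h.py", line 7, in ray
    k=ctrl.calibration(c);V=np.array(k['view']);R=V[:3,:3];t=V[:3,3]
ValueError: time passes only in moves, steps and waits
```

View pics/c.png

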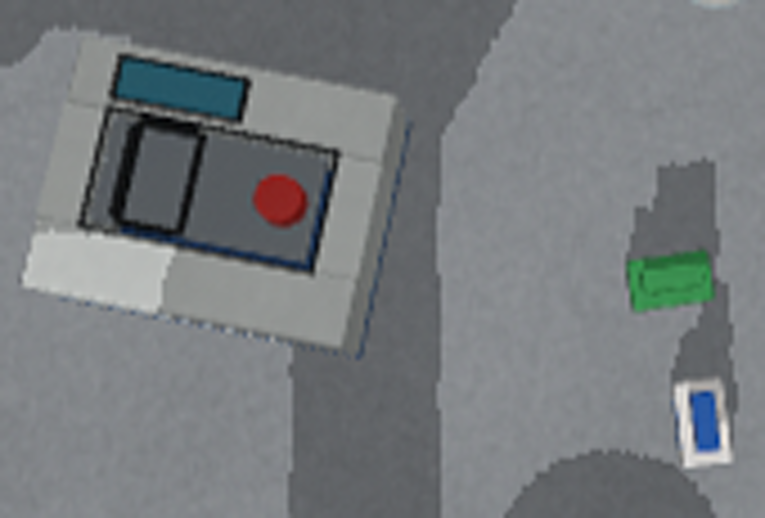

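The crop shows the white reader with its red pad and nest at upper left, and the blue-ribbed cartridge on a white foot at lower right, clear of the green one. I'll cache the calibration and finish measuring.

```bash
sed -i "s/^def save/K={c:ctrl.calibration(c) for c in ('top','scene')}\ndef save/; s/k=ctrl.calibration(c)/k=K[c]/" h.py
python3 - <<'E'
from h import *
z=np.load('top.npz');p,d=z['p'],z['d'];P=cloud('top',d)
hsv=cv2.cvtColor(p,cv2.COLOR_RGB2HSV).astype(int);H,S,Vv=hsv[...,0],hsv[...,1],hsv[...,2]
v,u=np.mgrid[:384,:512]
def rep(n,m,zz):
    m=cv2.morphologyEx(m.astype(np.uint8),cv2.MORPH_OPEN,np.ones((2,2)))>0
    uv=np.stack([u[m],v[m]],-1);W=np.array([atz('top',q,zz) for q in uv])
    r=cv2.minAreaRect(W[:,:2].astype(np.float32));print(n,m.sum(),uv.mean(0).round(1),W.mean(0).round(1),'rect',np.round(r[0],1),np.round(r[1],1),round(r[2],1),'z',np.round(np.percentile(P[...,2][m],[10,50,90]),1))
roi=lambda l,t,r,b:(u>=l)&(u<=r)&(v>=t)&(v<=b)
foot=roi(276,258,296,281)&(P[...,2]>18)&(P[...,2]<70);rep('cart',foot,35)
box=roi(125,175,225,258)&(P[...,2]>92)&(P[...,2]<150);rep('box',box,105)
nb=roi(152,198,178,230)&(Vv<55);rep('nestdark',nb,115)
disp=roi(150,185,188,204)&(H>90)&(H<105)&(S>130);rep('disp',disp,105)
deck=roi(177,212,184,230)&(S<60);print('deck z',np.percentile(P[...,2][deck],[20,50,80]))
for q in('pad','nest'):
  for r in ctrl.place_of('top',q): print(q,r, atz('top',r['uv'],{'pad':133,'nest':105}[q]).round(1))
z=np.load('scene.npz');P2=cloud('scene',z['d']);p2=z['p'];h=cv2.cvtColor(p2,cv2.COLOR_RGB2HSV).astype(int)
m=roi(180,188,200,203)&(abs(h[...,0]-112)<14)&(h[...,1]>150);print('scene blue',np.percentile(P2[m],[5,50,95],axis=0).round(1))
m=roi(270,145,295,165)&((h[...,0]<8)|(h[...,0]>172))&(h[...,1]>150);print('scene red',np.percentile(P2[m],[2,50,98],axis=0).round(1))
E
```

```text
cart 208 [286.6 269.8] [ 438.1 -127.1   35. ] rect [ 438.5 -127.1] [49.2 30.1] 7.5 z [ 3.4 30.7 56.4]
box 4087 [177.3 218.4] [567.1 160.6 105. ] rect [567.9 160.4] [191.4 149.7] 79.2 z [102.5 106.5 110.7]
nestdark 178 [164.7 213.5] [578.3 191.7 115. ] rect [575.6 189.3] [45.1 67.6] 79.8 z [105.3 115.3 121. ]
disp 246 [170.6 195. ] [628.5 180.6 105. ] rect [628.5 180.6] [72.9 23.4] 79.0 z [104.6 107.3 109.9]
deck z [105.92147705 107.53532234 109.45708609]
pad {'uv': [189.8, 219.0], 'conf': 0.88} [562.1 123.4 133. ]
pad {'uv': [342.5, 186.0], 'conf': 0.71} [ 649.3 -265.1  133. ]
pad {'uv': [192.2, 121.7], 'conf': 0.7} [821. 126. 133.]
nest {'uv': [165.8, 215.0], 'conf': 0.79} [575.6 190.9 105. ]
nest {'uv': [162.0, 124.5], 'conf': 0.74} [822.8 212.4 105. ]
scene blue [[ 429.4 -135.7   36. ]
 [ 448.6 -130.6   48.8]
 [ 459.8 -122.2   57.7]]
scene red [[556.7 100.5 108.9]
 [570.4 110.8 128. ]
 [576.8 126.  138. ]]
```

Call:
send_rows(
  targets=[
    {"offset":[2.5,-2.4,0],"spin":0.02},
    {"offset":[5,-4.8,0],"spin":0.04},
    {"offset":[7.5,-7.2,0],"spin":0.06},
    {"offset":[10,-9.6,0],"spin":0.08},
    {"offset":[12.5,-12,0],"spin":0.1},
    {"offset":[15,-14.4,-0.5],"spin":0.12},
    {"offset":[17.5,-16.8,-1],"spin":0.12},
    {"offset":[20,-19.2,-1.5],"spin":0.12},
  ],
  grip=0,
)

```text
time_s: 1.57
eef_pos: [360.1, 307.0, 216.3]
ee_rot: [0.0, 0.094, 0.996, 0.0]
force: [0.2, 0.7, 0.1]
grip_width: 0.003
grip_force: 0.0
```

Call:
send_rows(
  targets=[
    {"offset":[2.5,-2.4,-0.5],"spin":0},
    {"offset":[5,-4.8,-1],"spin":0},
    {"offset":[7.5,-7.2,-1.5],"spin":0},
    {"offset":[10,-9.6,-2],"spin":0},
    {"offset":[12.5,-12,-2.5],"spin":0},
    {"offset":[15,-14.4,-3],"spin":0},
    {"offset":[17.5,-16.8,-3.5],"spin":0},
    {"offset":[20.3,-19,-4.2],"spin":0},
  ],
)

```text
time_s: 2.23
eef_pos: [563.1, 116.8, 174.4]
ee_rot: [0.0, 0.094, 0.996, 0.0]
force: [0.7, 0.0, 0.3]
grip_width: 0.001
grip_force: 0.0
```

Call:
send_rows(
  targets=[
    {"offset":[0,0,0],"spin":0},
    {"offset":[0,0,0],"spin":0},
  ],
)

```text
time_s: 2.4
eef_pos: [562.6, 117.2, 173.4]
ee_rot: [-0.001, 0.095, 0.995, -0.0]
force: [-0.4, 0.3, 0.5]
grip_width: -0.002
grip_force: 0.0
```

Call:
send_rows(
  targets=[
    {"offset":[0,0,-1.6],"spin":0},
    {"offset":[0,0,-3],"spin":0},
    {"offset":[0,0,-3.4],"spin":0},
    {"offset":[0,0,-3.6],"spin":0},
  ],
)

```text
time_s: 2.73
eef_pos: [561.3, 119.1, 138.1]
ee_rot: [-0.001, 0.093, 0.996, -0.0]
force: [0.2, -0.6, -1.1]
grip_width: -0.001
grip_force: 0.0
```

Call:
send_rows(
  targets=[
    {"offset":[0,0,-0.1],"spin":0},
    {"offset":[0,0,-0.2],"spin":0},
    {"offset":[0,0,-0.3],"spin":0},
  ],
)

```text
time_s: 2.98
eef_pos: [562.3, 118.5, 136.1]
ee_rot: [0.001, 0.094, 0.996, 0.0]
force: [0.1, 0.4, 0.4]
grip_width: 0.001
grip_force: 0.0
```

Call:
send_rows(
  targets=[
    {"offset":[0,0,-0.1],"spin":0},
    {"offset":[0,0,-0.2],"spin":0},
    {"offset":[0,0,-0.2],"spin":0},
  ],
)

```text
time_s: 3.23
eef_pos: [562.3, 118.4, 133.9]
ee_rot: [0.0, 0.094, 0.996, 0.0]
force: [-1.6, 0.6, 4.8]
grip_width: -0.004
grip_force: 2.5
```

Call:
send_rows(
  targets=[
    {"offset":[0,0,-0.2],"spin":0},
    {"offset":[0,0,-0.4],"spin":0},
    {"offset":[0,0,-0.6],"spin":0},
    {"offset":[0,0,-0.7],"spin":0},
  ],
)

```text
time_s: 3.57
eef_pos: [562.3, 118.4, 126.8]
ee_rot: [0.0, 0.094, 0.996, 0.0]
force: [-1.9, -0.2, 6.9]
grip_width: -0.001
grip_force: 3.2
```

Call:
send_rows(
  targets=[
    {"offset":[0,0,-0.1],"spin":0},
    {"offset":[0,0,-0.1],"spin":0},
  ],
)

```text
time_s: 3.73
eef_pos: [562.3, 118.4, 125.9]
ee_rot: [0.0, 0.094, 0.996, 0.0]
force: [-1.1, -0.3, 7.1]
grip_width: -0.002
grip_force: 3.1
```

Call:
send_rows(
  targets=[
    {"offset":[0,0,-0.05],"spin":0},
    {"offset":[0,0,-0.1],"spin":0},
  ],
)

```text
time_s: 3.9
eef_pos: [562.3, 118.4, 125.1]
ee_rot: [0.001, 0.094, 0.996, 0.0]
force: [-2.3, -0.1, 7.8]
grip_width: -0.003
grip_force: 3.6
```

Call:
send_rows(
  targets=[
    {"offset":[0,0,-0.05],"spin":0},
    {"offset":[0,0,-0.1],"spin":0},
  ],
)

```text
time_s: 4.07
eef_pos: [562.3, 118.4, 124.1]
ee_rot: [0.001, 0.094, 0.996, 0.0]
force: [-2.0, 0.9, 8.6]
grip_width: 0.002
grip_force: 3.7
```

Call:
send_rows(
  targets=[
    {"offset":[0,0,-0.05],"spin":0},
    {"offset":[0,0,-0.1],"spin":0},
  ],
)

```text
time_s: 4.23
eef_pos: [562.3, 118.4, 123.1]
ee_rot: [0.001, 0.094, 0.996, 0.0]
force: [-0.9, 1.5, 8.1]
grip_width: -0.0
grip_force: 3.8
```

Call:
send_rows(
  targets=[
    {"offset":[0,0,-0.05],"spin":0},
    {"offset":[0,0,-0.1],"spin":0},
  ],
)

```text
time_s: 4.4
eef_pos: [562.3, 118.4, 122.2]
ee_rot: [0.001, 0.094, 0.996, 0.0]
force: [-2.7, -0.4, 8.3]
grip_width: -0.0
grip_force: 3.8
```

Call:
send_rows(
  targets=[
    {"offset":[0,0,-0.05],"spin":0},
    {"offset":[0,0,-0.1],"spin":0},
  ],
)

```text
time_s: 4.57
eef_pos: [562.3, 118.4, 121.2]
ee_rot: [0.001, 0.094, 0.996, 0.0]
force: [-3.2, 0.5, 7.0]
grip_width: -0.0
grip_force: 3.9
```

Call:
send_rows(
  targets=[
    {"offset":[0,0,-0.05],"spin":0},
    {"offset":[0,0,-0.1],"spin":0},
  ],
)

```text
time_s: 4.73
eef_pos: [562.3, 118.4, 120.2]
ee_rot: [0.001, 0.094, 0.996, 0.0]
force: [-1.9, 0.5, 8.2]
grip_width: 0.002
grip_force: 3.9
```

Call:
send_rows(
  targets=[
    {"offset":[0,0,-0.05],"spin":0},
    {"offset":[0,0,-0.1],"spin":0},
  ],
)

```text
time_s: 4.9
eef_pos: [562.4, 118.4, 119.2]
ee_rot: [0.001, 0.094, 0.996, 0.0]
force: [-2.8, 0.4, 9.5]
grip_width: -0.003
grip_force: 4.8
```

Call:
send_rows(
  targets=[
    {"offset":[0,0,-0.05],"spin":0},
    {"offset":[0,0,-0.05],"spin":0},
  ],
)

```text
time_s: 5.07
eef_pos: [562.4, 118.4, 119.0]
ee_rot: [0.001, 0.094, 0.996, 0.0]
force: [-3.2, 0.3, 11.5]
grip_width: 0.001
grip_force: 5.2
```

Call:
send_rows(
  targets=[
    {"offset":[0,0,-0.05],"spin":0},
    {"offset":[0,0,-0.05],"spin":0},
  ],
)

```text
time_s: 5.23
eef_pos: [562.4, 118.4, 118.8]
ee_rot: [0.001, 0.094, 0.996, 0.0]
force: [-4.9, 0.3, 13.0]
grip_width: -0.003
grip_force: 6.3
```

Call:
send_rows(
  targets=[
    {"offset":[0,0,-0.06],"spin":0},
    {"offset":[0,0,-0.06],"spin":0},
    {"offset":[0,0,-0.06],"spin":0},
  ],
)

```text
time_s: 5.48
eef_pos: [562.4, 118.4, 118.6]
ee_rot: [0.001, 0.094, 0.996, 0.0]
force: [-6.2, -0.0, 15.6]
grip_width: 0.0
grip_force: 7.8
```

At the stop with about 16 N. Letting up now.

Call:
send_rows(
  targets=[
    {"offset":[0,0,0.3],"spin":0},
    {"offset":[0,0,0.8],"spin":0},
    {"offset":[0,0,1.4],"spin":0},
    {"offset":[0,0,2],"spin":0},
    {"offset":[0,0,2.6],"spin":0},
  ],
)

```text
time_s: 5.9
eef_pos: [562.2, 118.4, 143.4]
ee_rot: [0.0, 0.094, 0.996, 0.0]
force: [0.3, 1.3, 3.3]
grip_width: -0.002
grip_force: 1.3
```

Call:
send_rows(
  targets=[
    {"offset":[0,0,2],"spin":0},
    {"offset":[0,0,4],"spin":0},
    {"offset":[-1,-2,5],"spin":0.05},
    {"offset":[-2.5,-5,5],"spin":0.1},
    {"offset":[-4,-8.2,4],"spin":0.15},
    {"offset":[-5.5,-11.2,3],"spin":0.2},
    {"offset":[-7,-14.2,2],"spin":0.25},
    {"offset":[-8.5,-17.2,1],"spin":0.31},
  ],
)

```text
time_s: 6.57
eef_pos: [475.9, -54.8, 152.3]
ee_rot: [-0.0, -0.062, 0.998, -0.0]
force: [0.4, -1.3, -0.8]
grip_width: 0.002
grip_force: 0.0
```

Call:
send_rows(
  targets=[
    {"offset":[-1.5,-3,-1],"spin":0},
    {"offset":[-2.8,-5.6,-2],"spin":0},
    {"offset":[-3.5,-7.1,-3],"spin":0},
    {"offset":[-3.5,-7.1,-3],"spin":0},
  ],
  grip=1,
)

```text
time_s: 6.9
eef_pos: [440.2, -126.5, 121.2]
ee_rot: [-0.002, -0.059, 0.998, 0.001]
force: [0.8, 0.7, -0.4]
grip_width: 0.564
grip_force: 0.0
```

Run:
```python
from h import *
p,d=ctrl.capture('scene');np.savez('s2.npz',p=p,d=d);save('d',p,2.5,(120,120,410,280))
pt,dt=ctrl.capture('top');np.savez('t2.npz',p=pt,d=dt)
P=cloud('top',dt);hsv=cv2.cvtColor(pt,cv2.COLOR_RGB2HSV).astype(int);v,u=np.mgrid[:384,:512]
m=(u>135)&(u<225)&(v>180)&(v<255)&((hsv[...,0]<8)|(hsv[...,0]>172))&(hsv[...,1]>150)
uv=(u[m].mean(),v[m].mean());print('pad',atz('top',uv,155),np.median(P[m],axis=0))
n=[r for r in ctrl.place_of('top','nest')];print([(r['uv'],atz('top',r['uv'],127).round(1)) for r in n])
m=(u>150)&(u<182)&(v>190)&(v<232)&(hsv[...,2]<55)
W=np.array([atz('top',q,138) for q in zip(u[m],v[m])]);print('nest',cv2.minAreaRect(W[:,:2].astype(np.float32)))
print(ctrl.sense()['eef_pos'],ctrl.sense()['time_s'])
```

```text
pad [561.79779571 117.99431343 155.        ] [561.85417767 117.20327087 155.35392548]
[([163.2, 121.6], array([823.2, 204.4, 127. ])), ([166.8, 212.2], array([580. , 183.9, 127. ]))]
nest ((582.0167846679688, 181.3036651611328), (102.16703796386719, 69.65615844726562), 0.2836003005504608)
[ 442.40982989 -124.25185483  123.04712034] 7.05
```

View pics/d.png

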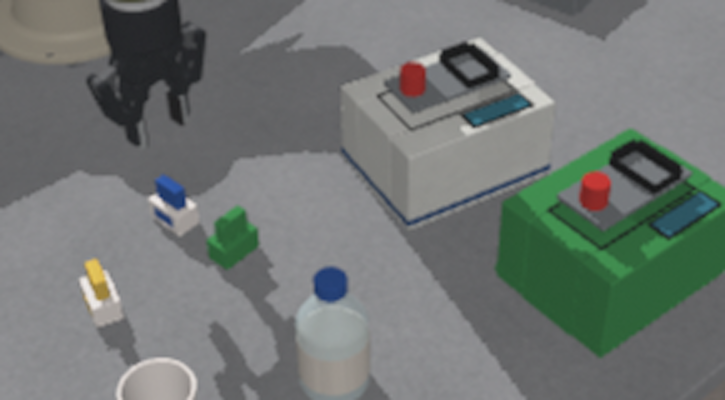

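The lift is up (pad at z 155), and the open fingers are above the blue cartridge (crop 172,205). Descending to grasp the rib.

Call:
send_rows(
  targets=[
    {"offset":[0,-0.1,-2],"spin":0},
    {"offset":[0,-0.1,-4.5],"spin":0},
    {"offset":[0,-0.1,-7],"spin":0},
    {"offset":[0,-0.1,-8.6],"spin":0},
    {"offset":[0,-0.1,-9.1],"spin":0},
    {"offset":[0,-0.1,-9.1],"spin":0},
  ],
  grip=1,
)

```text
time_s: 7.55
eef_pos: [442.2, -124.7, 31.3]
ee_rot: [-0.001, -0.062, 0.998, 0.0]
force: [-0.0, -0.3, 0.5]
grip_width: 1.001
grip_force: 0.0
```

Call:
send_rows(
  targets=[
    {"offset":[0,0,0],"spin":0},
    {"offset":[0,0,0],"spin":0},
    {"offset":[0,0,0],"spin":0},
    {"offset":[0,0,0],"spin":0},
    {"offset":[0,0,0],"spin":0},
    {"offset":[0,0,0],"spin":0},
    {"offset":[0,0,0],"spin":0},
    {"offset":[0,0,0],"spin":0},
  ],
  grip=0,
  squeeze=35,
)

```text
time_s: 8.22
eef_pos: [442.2, -125.8, 32.0]
ee_rot: [0.0, -0.061, 0.998, -0.0]
force: [-0.5, 0.0, 5.7]
grip_width: 0.155
grip_force: 40.1
```

Call:
send_rows(
  targets=[
    {"offset":[0,0,0.5],"spin":0},
    {"offset":[0,0,1.5],"spin":0},
    {"offset":[0,0,3],"spin":0},
    {"offset":[0,0,4],"spin":0},
  ],
)

```text
time_s: 8.55
eef_pos: [442.3, -125.8, 73.3]
ee_rot: [0.0, -0.061, 0.998, -0.0]
force: [0.8, -0.1, -0.6]
grip_width: 0.157
grip_force: 39.3
```

Call:
send_rows(
  targets=[
    {"offset":[0,0,3],"spin":0},
    {"offset":[0.5,1,6],"spin":0},
    {"offset":[1.5,3.5,8.5],"spin":-0.05},
    {"offset":[2.8,6.5,10.5],"spin":-0.1},
    {"offset":[4.1,9.6,12],"spin":-0.15},
    {"offset":[5.4,12.7,12.8],"spin":-0.2},
    {"offset":[6.7,15.8,12.8],"spin":-0.25},
    {"offset":[8,18.9,12.8],"spin":-0.31},
  ],
)

```text
time_s: 9.22
eef_pos: [522.5, 65.0, 201.2]
ee_rot: [0.001, 0.095, 0.995, -0.0]
force: [0.4, -0.7, -1.0]
grip_width: 0.156
grip_force: 39.4
```

Call:
send_rows(
  targets=[
    {"offset":[1.3,3.1,0],"spin":0},
    {"offset":[2.6,6.2,0],"spin":0},
    {"offset":[3.9,9.3,0],"spin":0},
    {"offset":[4.8,11.5,0],"spin":0},
    {"offset":[5.35,12.6,0],"spin":0},
    {"offset":[5.35,12.6,0],"spin":0},
    {"offset":[5.35,12.6,0],"spin":0},
  ],
)

```text
time_s: 9.8
eef_pos: [575.3, 189.4, 199.9]
ee_rot: [-0.0, 0.093, 0.996, -0.0]
force: [-0.5, -0.5, -1.1]
grip_width: 0.163
grip_force: 39.3
```

Run:
```python
from h import *
p,d=ctrl.capture('scene');np.savez('s3.npz',p=p,d=d);save('e',p,5,(230,90,370,200))
pt,dt=ctrl.capture('top');np.savez('t3.npz',p=pt,d=dt);save('f',pt,6,(125,160,225,255))
s=ctrl.sense();print(s['eef_pos'],s['ee_rot'],s['time_s'],s['grip_width'])
```

```text
[575.26923226 188.44036134 200.05614913] [-5.48054974e-05  9.41299382e-02  9.95559909e-01 -1.40202534e-04] 9.9 0.15684478943810568
```

View pics/e.png

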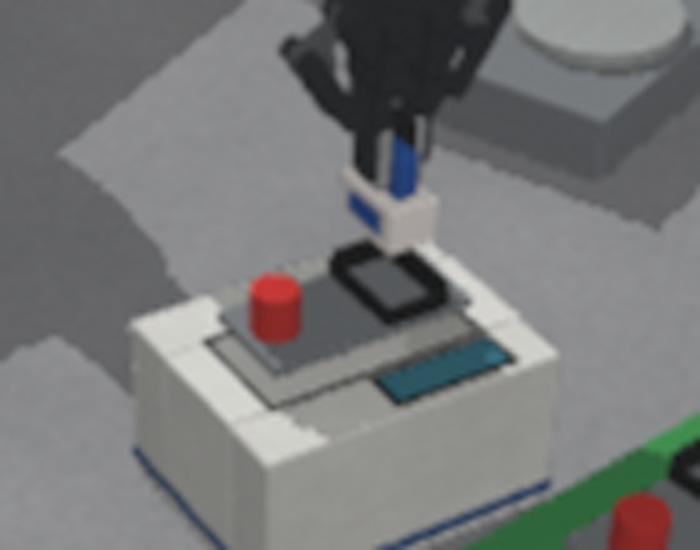

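View pics/f.png

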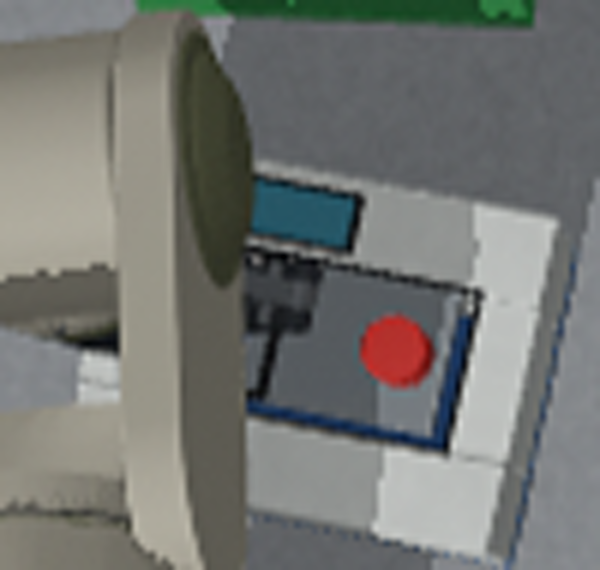

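The cartridge is held square above the nest (scene crop: foot at (392,215), nest at (390,285)). The arm hides it in the top view, so I'll check alignment numerically in the scene view.

Run:
```python
from h import *
k=K['scene'];V=np.array(k['view'])
def pr(X):
    c=V[:3,:3]@X+V[:3,3];return np.array([k['fx']*c[0]/c[2]+k['cx'],k['fy']*c[1]/c[2]+k['cy']])
def rect(cx,cy,z,a,b,yaw=-.188):
    R=np.array([[np.cos(yaw),-np.sin(yaw)],[np.sin(yaw),np.cos(yaw)]])
    for s in((1,1),(1,-1),(-1,-1),(-1,1)):
        q=R@np.array([s[0]*a/2,s[1]*b/2]);yield (pr(np.array([cx+q[0],cy+q[1],z]))-[230,90])*5
print('nest outer rim z140',*[q.round() for q in rect(575.5,189.5,140,62,42)])
print('cart bottom',*[q.round() for q in rect(575.5,189.2,168,50,30)])
print('cart foot top',*[q.round() for q in rect(575.5,189.2,196,50,30)])
print('pad',(pr(np.array([562,118,155]))-[230,90])*5)
e=1; b=pr(np.array([575.5,189.5,168]))
for D in([10,0,0],[0,10,0],[0,0,10]): print(D,((pr(np.array([575.5,189.5,168])+D)-b)*5).round(1))
z=np.load('s3.npz')['p'];h=cv2.cvtColor(z,cv2.COLOR_RGB2HSV).astype(int);v,u=np.mgrid[:384,:512]
m=(u>270)&(u<300)&(v>140)&(v<160)&((h[...,0]<8)|(h[...,0]>172))&(h[...,1]>150);print('red box crop',(u[m].min()-230)*5,(u[m].max()+1-230)*5,(v[m].min()-90)*5)
print('projected pad l/r/top',[((pr(np.array([562,118,155.])+14*np.array([np.cos(t),np.sin(t),0]))-[230,90])*5).round() for t in np.arange(0,6.3,.785)])
```

```text
nest outer rim z140 [450. 284.] [385. 307.] [323. 251.] [387. 229.]
cart bottom [437. 239.] [390. 256.] [339. 211.] [385. 195.]
cart foot top [440. 195.] [392. 212.] [341. 167.] [387. 152.]
pad [273.30108666 284.68571411]
[10, 0, 0] [13.   7.8]
[0, 10, 0] [13.2 -6.9]
[0, 0, 10] [  0.8 -15.5]
red box crop 255 300 275
projected pad l/r/top [array([291., 296.]), array([299., 286.]), array([293., 275.]), array([275., 270.]), array([256., 273.]), array([247., 284.]), array([254., 295.]), array([272., 300.]), array([291., 296.])]
```

Call:
send_rows(
  targets=[
    {"offset":[0,0,-0.8],"spin":0},
    {"offset":[0,0,-1.6],"spin":0},
    {"offset":[0,0,-2.2],"spin":0},
    {"offset":[0,0,-2.6],"spin":0},
  ],
)

```text
time_s: 10.23
eef_pos: [575.1, 188.9, 172.3]
ee_rot: [-0.001, 0.094, 0.996, -0.0]
force: [0.3, -0.3, -1.4]
grip_width: 0.152
grip_force: 39.3
```

Call:
send_rows(
  targets=[
    {"offset":[0,0,-0.1],"spin":0},
    {"offset":[0,0,-0.3],"spin":0},
    {"offset":[0,0,-0.5],"spin":0},
    {"offset":[0,0,-0.5],"spin":0},
  ],
)

```text
time_s: 10.57
eef_pos: [575.5, 189.3, 168.4]
ee_rot: [-0.0, 0.094, 0.996, -0.0]
force: [-0.3, -0.2, -0.7]
grip_width: 0.155
grip_force: 39.3
```

Call:
send_rows(
  targets=[
    {"offset":[0,0,-0.2],"spin":0},
    {"offset":[0,0,-0.4],"spin":0},
    {"offset":[0,0,-0.4],"spin":0},
  ],
)

```text
time_s: 10.82
eef_pos: [575.4, 189.3, 164.3]
ee_rot: [-0.0, 0.094, 0.996, -0.0]
force: [-0.1, 1.0, -0.7]
grip_width: 0.153
grip_force: 39.3
```

Call:
send_rows(
  targets=[
    {"offset":[0,0,-0.2],"spin":0},
    {"offset":[0,0,-0.35],"spin":0},
    {"offset":[0,0,-0.35],"spin":0},
  ],
)

```text
time_s: 11.07
eef_pos: [575.4, 189.3, 160.8]
ee_rot: [-0.0, 0.094, 0.996, -0.0]
force: [0.7, 0.4, -1.8]
grip_width: 0.155
grip_force: 39.3
```

Call:
send_rows(
  targets=[
    {"offset":[0,0,-0.1],"spin":0},
    {"offset":[0,0,-0.1],"spin":0},
  ],
)

```text
time_s: 11.23
eef_pos: [575.5, 189.3, 160.1]
ee_rot: [-0.0, 0.094, 0.996, -0.0]
force: [0.1, -0.3, -0.5]
grip_width: 0.152
grip_force: 39.3
```

Call:
send_rows(
  targets=[
    {"offset":[0,0,-0.1],"spin":0},
    {"offset":[0,0,-0.1],"spin":0},
  ],
)

```text
time_s: 11.4
eef_pos: [575.6, 189.3, 159.1]
ee_rot: [0.0, 0.094, 0.996, 0.0]
force: [0.2, -0.5, 0.4]
grip_width: 0.158
grip_force: 39.4
```

Call:
send_rows(
  targets=[
    {"offset":[0,0,-0.1],"spin":0},
    {"offset":[0,0,-0.1],"spin":0},
  ],
)

```text
time_s: 11.57
eef_pos: [575.7, 189.4, 158.4]
ee_rot: [0.0, 0.094, 0.996, 0.0]
force: [-0.6, -0.1, 3.0]
grip_width: 0.156
grip_force: 39.8
```

Call:
send_rows(
  targets=[
    {"offset":[0,0,0],"spin":0},
    {"offset":[0,0,0],"spin":0},
    {"offset":[0,0,0],"spin":0},
    {"offset":[0,0,0],"spin":0},
  ],
  grip=0.5,
)

```text
time_s: 11.9
eef_pos: [575.6, 189.3, 158.1]
ee_rot: [-0.0, 0.094, 0.996, -0.0]
force: [-0.4, 0.4, 0.2]
grip_width: 0.498
grip_force: 0.0
```

Call:
send_rows(
  targets=[
    {"offset":[0,0,0.8],"spin":0},
    {"offset":[0,0,2.5],"spin":0},
    {"offset":[0,0,5],"spin":0},
    {"offset":[-0.4,-2.1,6.5],"spin":0},
    {"offset":[-0.9,-4.6,6.5],"spin":0},
    {"offset":[-1.35,-7.1,6.5],"spin":0},
    {"offset":[-1.35,-7.1,5.5],"spin":0},
    {"offset":[-1.35,-7.1,5.5],"spin":0},
  ],
)

```text
time_s: 12.57
eef_pos: [561.6, 117.5, 212.4]
ee_rot: [-0.001, 0.095, 0.996, -0.0]
force: [0.4, 0.0, -0.6]
grip_width: 0.494
grip_force: 0.0
```

Run:
```python
from h import *
p,d=ctrl.capture('scene');np.savez('s4.npz',p=p,d=d);save('g',p,5,(230,90,370,200))
s=ctrl.sense();print(s['eef_pos'],s['time_s'],s['force'])
```

```text
[561.80165986 118.3414177  212.86568708] 12.6167 [-0.22492124 -0.47385402 -0.00113106]
```

View pics/g.png

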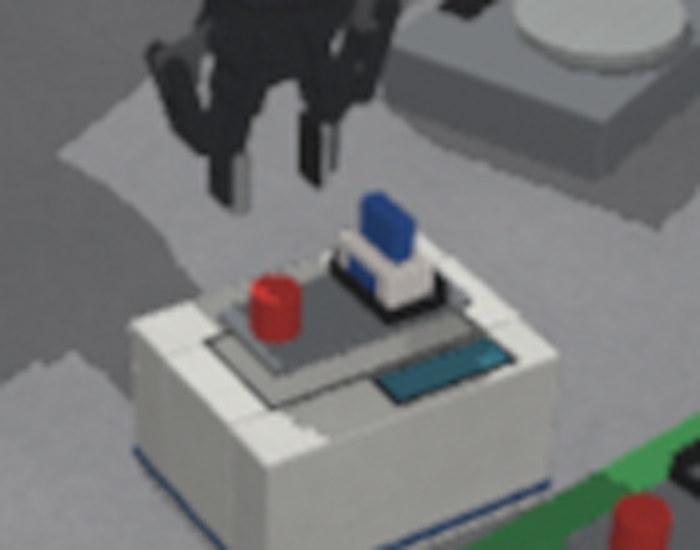

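The cartridge stands upright and home in the nest (crop 385,260). Closing the fingers and pressing the pad.

Call:
send_rows(
  targets=[
    {"offset":[0,0,0],"spin":0},
    {"offset":[0,0,0],"spin":0},
    {"offset":[0,0,-1.5],"spin":0},
    {"offset":[0,0,-3],"spin":0},
    {"offset":[0,0,-4.2],"spin":0},
    {"offset":[0,0,-5],"spin":0},
    {"offset":[0,0,-5.3],"spin":0},
    {"offset":[0,0,-5.5],"spin":0},
  ],
  grip=0,
)

```text
time_s: 13.28
eef_pos: [562.2, 118.7, 158.2]
ee_rot: [-0.0, 0.093, 0.996, 0.0]
force: [0.6, 0.3, 0.4]
grip_width: -0.004
grip_force: 0.0
```

Call:
send_rows(
  targets=[
    {"offset":[0,0,-0.15],"spin":0},
    {"offset":[0,0,-0.3],"spin":0},
    {"offset":[0,0,-0.5],"spin":0},
    {"offset":[0,0,-0.7],"spin":0},
  ],
)

```text
time_s: 13.62
eef_pos: [562.4, 118.4, 151.8]
ee_rot: [0.001, 0.094, 0.996, 0.0]
force: [-0.8, 1.2, 2.6]
grip_width: -0.006
grip_force: 1.7
```

Call:
send_rows(
  targets=[
    {"offset":[0,0,-0.3],"spin":0},
    {"offset":[0,0,-0.6],"spin":0},
    {"offset":[0,0,-0.9],"spin":0},
    {"offset":[0,0,-1.2],"spin":0},
    {"offset":[0,0,-1.5],"spin":0},
    {"offset":[0,0,-1.8],"spin":0},
    {"offset":[0,0,-2.1],"spin":0},
    {"offset":[0,0,-2.3],"spin":0},
  ],
)

```text
time_s: 14.28
eef_pos: [562.4, 118.4, 128.2]
ee_rot: [0.001, 0.094, 0.996, 0.0]
force: [0.0, 0.3, 5.8]
grip_width: 0.0
grip_force: 2.9
```

Call:
send_rows(
  targets=[
    {"offset":[0,0,-0.05],"spin":0},
    {"offset":[0,0,-0.1],"spin":0},
  ],
)

```text
time_s: 14.45
eef_pos: [562.4, 118.4, 127.3]
ee_rot: [0.001, 0.094, 0.996, 0.0]
force: [1.4, 0.5, 5.8]
grip_width: 0.001
grip_force: 2.8
```

Call:
send_rows(
  targets=[
    {"offset":[0,0,-0.1],"spin":0},
    {"offset":[0,0,-0.2],"spin":0},
  ],
)

```text
time_s: 14.62
eef_pos: [562.4, 118.4, 125.4]
ee_rot: [0.001, 0.094, 0.996, 0.0]
force: [-0.5, 0.9, 6.5]
grip_width: 0.001
grip_force: 3.0
```

Call:
send_rows(
  targets=[
    {"offset":[0,0,-0.05],"spin":0},
    {"offset":[0,0,-0.1],"spin":0},
    {"offset":[0,0,-0.15],"spin":0},
  ],
)

```text
time_s: 14.87
eef_pos: [562.4, 118.4, 124.0]
ee_rot: [0.001, 0.094, 0.996, 0.0]
force: [-0.4, 0.5, 6.4]
grip_width: 0.004
grip_force: 3.3
```

Call:
send_rows(
  targets=[
    {"offset":[0,0,-0.05],"spin":0},
    {"offset":[0,0,-0.1],"spin":0},
    {"offset":[0,0,-0.15],"spin":0},
  ],
)

```text
time_s: 15.12
eef_pos: [562.4, 118.4, 122.6]
ee_rot: [0.001, 0.094, 0.996, 0.0]
force: [-0.8, 0.6, 6.9]
grip_width: -0.002
grip_force: 3.4
```

Call:
send_rows(
  targets=[
    {"offset":[0,0,-0.05],"spin":0},
    {"offset":[0,0,-0.1],"spin":0},
    {"offset":[0,0,-0.15],"spin":0},
  ],
)

```text
time_s: 15.37
eef_pos: [562.4, 118.4, 121.2]
ee_rot: [0.001, 0.094, 0.996, 0.0]
force: [-1.3, 0.1, 10.6]
grip_width: -0.003
grip_force: 4.7
```

Call:
send_rows(
  targets=[
    {"offset":[0,0,-0.05],"spin":0},
    {"offset":[0,0,-0.05],"spin":0},
  ],
)

```text
time_s: 15.53
eef_pos: [562.4, 118.3, 121.0]
ee_rot: [0.001, 0.094, 0.996, 0.0]
force: [-2.7, 0.4, 10.2]
grip_width: 0.003
grip_force: 5.0
```

Call:
send_rows(
  targets=[
    {"offset":[0,0,-0.06],"spin":0},
    {"offset":[0,0,-0.06],"spin":0},
  ],
)

```text
time_s: 15.7
eef_pos: [562.5, 118.3, 120.7]
ee_rot: [0.001, 0.094, 0.996, 0.0]
force: [-2.7, -0.6, 12.0]
grip_width: -0.002
grip_force: 6.4
```

Call:
send_rows(
  targets=[
    {"offset":[0,0,-0.08],"spin":0},
    {"offset":[0,0,-0.08],"spin":0},
    {"offset":[0,0,-0.08],"spin":0},
  ],
)

```text
time_s: 15.95
eef_pos: [562.6, 118.3, 120.5]
ee_rot: [0.001, 0.094, 0.996, 0.0]
force: [-5.0, 0.4, 16.7]
grip_width: 0.004
grip_force: 8.4
```

Firm stop at 16.7 N. Letting up slowly to see whether it stays locked.

Call:
send_rows(
  targets=[
    {"offset":[0,0,0.3],"spin":0},
    {"offset":[0,0,0.6],"spin":0},
    {"offset":[0,0,0.9],"spin":0},
    {"offset":[0,0,1.2],"spin":0},
    {"offset":[0,0,1.6],"spin":0},
    {"offset":[0,0,2],"spin":0},
    {"offset":[0,0,2],"spin":0},
  ],
)

```text
time_s: 16.53
eef_pos: [562.0, 118.3, 139.1]
ee_rot: [-0.0, 0.094, 0.996, -0.0]
force: [0.2, -0.6, -0.3]
grip_width: -0.001
grip_force: 0.0
```

Call:
send_rows(
  targets=[
    {"offset":[0,0,1.5],"spin":0},
    {"offset":[0,0,4],"spin":0},
    {"offset":[0,0,6],"spin":0},
    {"offset":[-1,-3,7],"spin":0},
    {"offset":[-2,-6.5,7],"spin":0},
    {"offset":[-3,-10,7],"spin":0},
    {"offset":[-4,-13,7],"spin":0},
    {"offset":[-4,-13,7],"spin":0},
  ],
)

```text
time_s: 17.2
eef_pos: [520.6, -15.8, 208.4]
ee_rot: [-0.001, 0.096, 0.995, -0.001]
force: [0.6, -0.0, 0.7]
grip_width: 0.001
grip_force: 0.0
```

Run:
```python
from h import *
p,d=ctrl.capture('scene');save('h',p,5,(230,90,370,200))
pt,dt=ctrl.capture('top');save('i',pt,3,(120,110,370,300))
P=cloud('top',dt);hsv=cv2.cvtColor(pt,cv2.COLOR_RGB2HSV).astype(int);v,u=np.mgrid[:384,:512]
m=(u>135)&(u<225)&(v>180)&(v<255)&((hsv[...,0]<8)|(hsv[...,0]>172))&(hsv[...,1]>150)
print(np.median(P[m],axis=0));m=(u>150)&(u<182)&(v>190)&(v<232)&(abs(hsv[...,0]-112)<14)&(hsv[...,1]>150);print('rib',np.median(P[m],axis=0))
print(ctrl.sense()['time_s'])
```

```text
[561.95906166 117.6469095  134.95007778]
rib [570.88624685 186.32666195 159.31784803]
17.3
```

View pics/h.png

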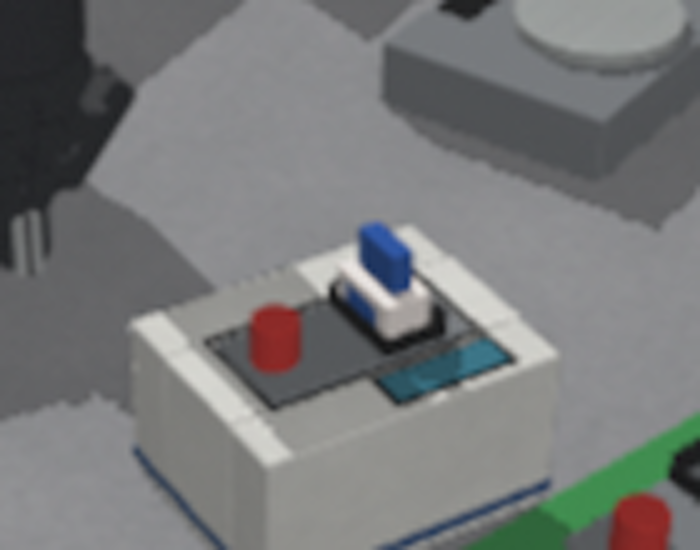

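View pics/i.png

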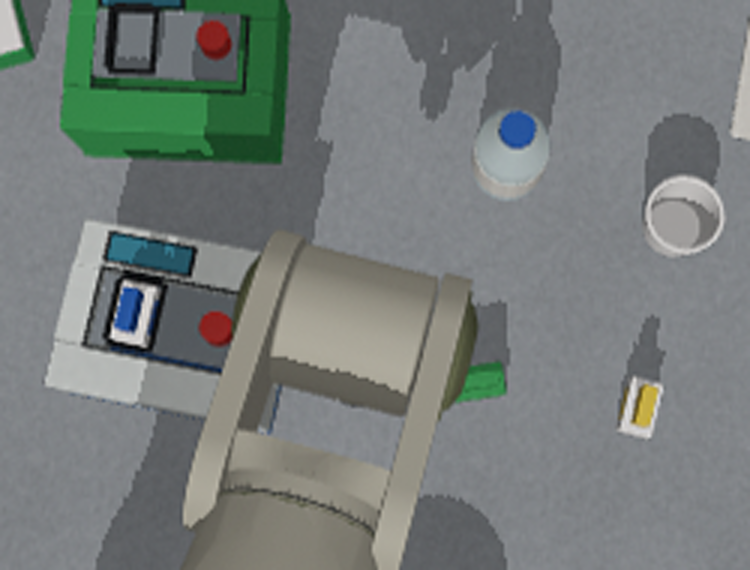

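The lift is locked with its deck flush (pad z about 134), the cartridge stands in the nest at (133,312) in the top crop, everything else is undisturbed and the arm is clear. Handing in.

```bash
python3 -c "
from rig import ctrl
print(ctrl.finish_job())"
```

```text
the job is handed in; nothing more can be done
None
```

The job is handed in: the lift was released, the blue cartridge stands fully home in its nest, and the lift is locked down again. The highest push I read on the pad was about 17 N, the run took about 17 s, and the yellow cartridge, bottle and cup were not touched.

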